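# Set the paper drill's depth stop on a stack and clamp it

## Task

The paper drill's head is held down with its bit on the cutting disc; set its depth stop for the stack of note sheets on its table. Swing the clamp lever open, lower the stop rod gently until its foot just rests on the top sheet without denting the stack, then swing the clamp lever back fully home and let go. Leave the other things on the worktop as they are.

Things in the scene. Friction and masses are not known exactly. Their poses are not given: they have to be found in the camera images.
- paper_drill: small grey bench paper drill, fixed to the worktop, base 210 x 148 mm; origin at the centre of the base's underside, x from its front to its back, y to its left, z up. Steel table 34 mm above the origin. Its head overhangs the right half (y -75 to -17 mm) to 206 mm high, black motor behind to 260 mm; a bracket left of the head carries stop rod and clamp lever
- stack: stack of white note sheets 80 (x) x 90 (y) mm lying on the drill's table against the back gauge, fixed; origin at the centre of its underside, on the table. Its thickness differs from job to job, between 12 and 32 mm, and is not given: the rod has to feel for it. The paper yields about 1 mm at 10 N and is dented by more than 15 N
- stop_rod: upright 12 mm steel rod, 140 mm long, with round black foot (18 mm) and knurled black cap (24 mm wide, 12 mm thick) on top; origin at the centre of the foot's underside. Slides in a boss (top 169 mm above the drill's origin). Clamp open: it stays where left, lowering it takes 1 to 2 N; clamp shut: it takes 8 to 10 N to shift. It starts with its foot 54 to 66 mm above the table; lowest 2 mm
- rod_cap (a point): centre of the flat top of the stop rod's cap, where it can be pressed down; 140 mm above the foot's underside
- clamp_lever (a joint): angle of the clamp lever about its upright pivot (rad): 0 = open (arm to the drill's left, 15 degrees forward), growing counter-clockwise from above; 1.31 = arm straight to the drill's front; stop at 1.35. Its eccentric grips the rod from 0.55 on, ever harder (up to 5 to 10 N at the knob) to dead centre at 1.2. Stays where left; starts near 1.3. Free below 0.5, fully home above 1.25
- lever_knob (a point): centre of the black upright round knob (16 mm diameter, 36 mm tall) at the end of the clamp lever's arm, 72 mm from the pivot's axis and 178 mm above the drill's origin; the arm slopes up to the knob's foot
- lever_pivot (a point): the point on the clamp lever's upright pivot axis at the arm's height, 150 mm above the drill's origin; the pivot lies 20 mm from the rod's axis, to the drill's left
- glue_stick: white glue stick with a grey cap, standing, 26 mm diameter, 88 mm tall, behind the pen tray; origin at the centre of its underside; leave alone
- mug: cream mug, 94 mm tall, behind the pen tray; origin at the centre of its underside; leave alone
- stapler: blue desk stapler, 149 mm long, 49 mm tall, right of the pen tray; origin at the centre of its underside; leave alone

How it is judged:
By the outcome, as a careful person would: the job done as asked, in the order asked, and still so for the second after the job is handed in, with the robot touching nothing.
It also fails if it takes over 64 s, if anything falls off the work surface, if the arm or the gripper's body presses on something with over 40 N, if the wrist force passes 120 N, or if a joint passes its speed limit or range.

## Robot

A 6-joint arm with a two-finger parallel gripper is mounted at the origin on a cart in front of the work surface, level with it; the furniture and walls round the work are solid. World frame = base frame: x ahead of the robot, y to its left, z up, the work surface at z = 0. Lengths are in m, angles in rad, forces in N, time in s.
With the tool pointing down it reaches from about 0.425 to 0.95 m from the base axis. Payload 3.5 kg.
Tool frame: the origin (TCP) lies between the finger pads; the fingertips stand 14 mm ahead of it and the grasp point (between the pads) lies 5 mm behind it; z points along the fingers, y is the line along which they close (so a half turn about z gives the same grasp; the last joint's range is limited). The gripper opens to 85 mm and grips with 20 to 120 N. Pads are 22 mm wide; open, the fingers measure 114 mm over their backs; the gripper's body (76 mm by 85 mm) begins 54 mm behind the grasp point. The pads swing forward as they close: fully open they stand 13 mm farther back than shut.
Start: joints at [-1.437, 0.286, 1.577, -0, 1.279, -0.15], TCP at [0.189, -0.648, 0.245] pointing down, gripper open.
Joint ranges: [-2.77, 2.77], [-0.9, 2.22], [0.21, 2.48], [-1.53, 4.67], [0.24, 2.81], [-2.84, 2.84]. Speed limits (rad/s): [2.79, 2.79, 3.14, 3.14, 3.14, 3.14].

## Interface

Orientations are given as a unit quaternion [x, y, z, w].
In Python, from plant import * gives the robot as it stands.
- The arm moves only by the tool step_arm, never from a script. Its argument "commands" is a list of rows, each an object of numbers: "gripper": the gripper's target within -1 to 1 (shut at 1, half-way at 0, fully open at -1); "x", "y", "z": the shift along the tool's x, y, z in mm; "spin": the turn about the tool's z in degrees. A call has exactly 10 rows; each row shifts and turns the commanded pose from where the row before left it, along the tool's axes as they then stand; what a row does not reach is not made up. A row lasts 1/10 s, in which the tool goes at most 50 mm and 8.59 degrees, less where a joint would pass 70% of its speed; a pose out of reach is approached as far as the arm can. A call with a gripper value outside its range is refused whole. The fingers move at their own pace and stop on an object; "force" is the grip in N (left out, the last holds). Time passes only in rows, so rows that do not move let the fingers close, or fill a call up. It gives the time, the measured TCP pose, the force, the opening and the grip force at its end, in the units of the state.
- get_state(): the state, without advancing time (a new reading comes with each control period).
- read_camera(name): name is "scene" or "side" or "wrist"; returns a dict with "color" (420x560x3 uint8, red, green, blue), "z_map" (420x560 float32, m along the optical axis (not along the pixel's ray), 0 where there is no reading), "fx", "fy", "cx", "cy" (pixels), "eye" and "attitude" of the camera in the world; the wrist camera has in their place "mount" (4x4, takes a point from camera to tool coordinates, whose origin is the TCP and whose axes are the flange's). Camera axes: x right, y up, looking along -z (the intrinsics and any distortion apply to the point x, -y, -z); pixel columns grow to the right and rows downward; lengths in m; the calibration is good to about 2 mm. The wrist camera is an equidistant fisheye: a pixel r from the principal point sees the ray r / f radians off the axis. A picture is of the moment at which its call begins: read the wrist's pose just before it.
- sign_off(): hands the job in; it is judged then, once.
The state is a dict: "time": time; "qpos": joint angles; "dq": joint speeds; "joint_efforts": joint torques, N m; "eef_pos": TCP position; "tcp_rot": TCP orientation; "contact_force": force on the tool from outside, world axes, zero at the start; "wrist_torque": the same for the moment, N m; "opening": opening from 0.0 (shut) to 1.0 (fully open); "finger_force": force on a finger pad.
Only numpy, scipy, OpenCV 4.12 (cv2) and the standard library are available. Lean on these libraries where they do the work, as an engineer would, in place of code of your own. Each camera call takes 0.05 s, during which the arm holds its last target. There are 200 camera calls.

## Working session

There is one attempt and no reset: what is moved stays moved. The work goes in short steps, Python scripts to look and compute and a tool call to move; the robot and the scene stay as the last step left them, time stands still between calls to the robot, and variables do not carry over. Pictures are saved under pics/ and viewed, at most 10 in all, crops included, and the job is handed in when it is done.

Besides the shell and the picture viewer there is one more tool, called after "Emit:" as name(argument=value, ...) on one line, values as JSON. step_arm: Moves the arm, as the interface text tells. Its arguments: {"type":"object","properties":{"commands":{"type":"array"},"force":{"type":"number"}},"required":["commands"]}

```bash
mkdir -p pics; cat > h.py <<'E'
from plant import *
import numpy as np, cv2
from scipy.spatial.transform import Rotation as R
def grab(n):
    c=read_camera(n); cv2.imwrite(f'pics/{n}_{len(__import__("os").listdir("pics"))}.png',c['color'][:,:,::-1]); return c
def Rm(c):
    a=np.array(c['attitude'],float)
    return a if a.shape==(3,3) else R.from_quat(a).as_matrix()
def pts(c):
    z=c['z_map']; v,u=np.mgrid[:z.shape[0],:z.shape[1]]
    p=np.stack([(u-c['cx'])/c['fx']*z,-(v-c['cy'])/c['fy']*z,-z],-1)
    return p@Rm(c).T+np.array(c['eye'])
E
python3 - <<'E'
from h import *
s=get_state(); print(s)
for n in ['scene','side']:
    c=grab(n); print(n,[(k,c[k]) for k in c if k not in('color','z_map')])
    np.savez(n+'.npz',P=pts(c),col=c['color'],z=c['z_map'])
E
ls pics
```

```text
{'time': 0.0, 'qpos': array([-1.43699939e+00,  2.87192895e-01,  1.57819558e+00,  8.71548539e-06,
        1.27862360e+00, -1.50017904e-01]), 'dq': array([-0.0012565 , -0.0002108 , -0.00159671, -0.00026496, -0.00242867,
       -0.00117339]), 'joint_efforts': array([-6.21084509e-04, -4.05981159e+01, -2.92626840e+01, -1.62815945e-04,
        5.70753735e-03,  5.33533964e-06]), 'eef_pos': array([ 0.18894618, -0.64735192,  0.24391894]), 'tcp_rot': array([ 9.89947482e-01,  1.41430266e-01,  1.39826082e-05, -1.20963360e-03]), 'contact_force': array([ 0.20585117,  0.69035582, -0.48630279]), 'wrist_torque': array([-0.05184504, -0.03484276,  0.02604451]), 'finger_force': 0.0, 'opening': 1.002786819124792}
scene [('fx', 421.2974255792265), ('fy', 421.2974255792265), ('cx', 271.8259392174173), ('cy', 206.1440682653052), ('eye', array([ 0.27508807, -0.22587078,  0.92274468])), ('attitude', array([ 0.2229128 , -0.09574076, -0.40737937,  0.88044628]))]
side [('fx', 446.73544660967855), ('fy', 446.73544660967855), ('cx', 268.365495888599), ('cy', 208.87342816046336), ('eye', array([-0.15517418,  0.52523017,  0.82966575])), ('attitude', array([-0.2097278 ,  0.38612166,  0.8001974 , -0.40817695]))]
scene_0.png
side_1.png
```

View pics/scene_0.png

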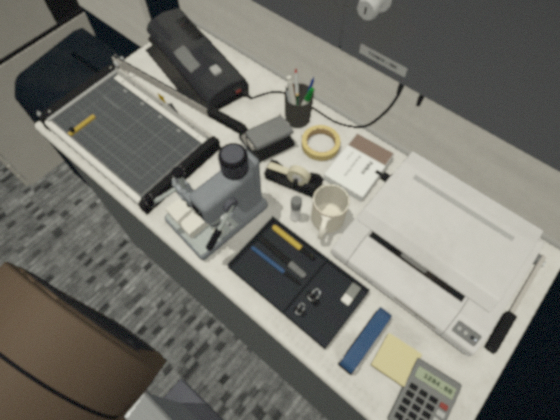

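View pics/side_1.png

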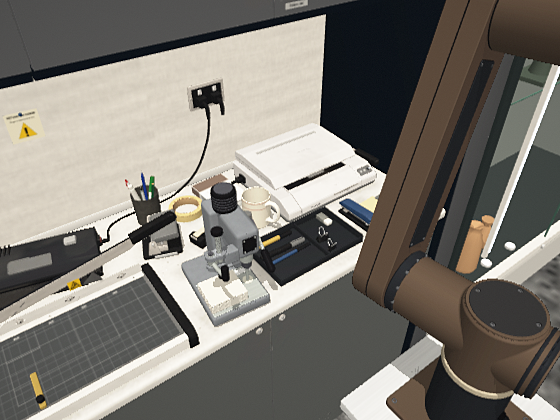

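The scene shows the drill near (220,195), with its motor at (233,160). The side view shows it near (225,255), with the knob near (226,272) and the cap near (217,232). I'll enlarge both.

```bash
python3 - <<'E'
import cv2,numpy as np
a=cv2.imread('pics/scene_0.png')[140:260,150:280]; b=cv2.imread('pics/side_1.png')[175:325,170:280]
a=cv2.resize(a,(390,360),interpolation=cv2.INTER_CUBIC); b=cv2.resize(b,(396,540),interpolation=cv2.INTER_CUBIC)
o=np.zeros((540,790,3),np.uint8); o[:360,:390]=a; o[:,394:790]=b; cv2.imwrite('pics/crop.png',o)
for n,(r0,r1,c0,c1) in dict(scene=(140,260,150,280),side=(175,325,170,280)).items():
    d=np.load(n+'.npz'); P=d['P'][r0:r1,c0:c1].reshape(-1,3); z=d['z'][r0:r1,c0:c1].ravel(); P=P[z>0]
    for lo,hi in[(.02,.028),(.028,.04),(.04,.07),(.15,.165),(.165,.19),(.19,.198),(.198,.21),(.21,.25),(.25,.27)]:
        m=(P[:,2]>lo)&(P[:,2]<hi); 
        if m.any(): print(n,lo,hi,m.sum(),P[m].min(0).round(3),P[m].max(0).round(3),np.median(P[m],0).round(3))
E
```

```text
scene 0.02 0.028 480 [0.424 0.001 0.02 ] [0.739 0.322 0.028] [0.555 0.122 0.024]
scene 0.028 0.04 1489 [0.425 0.058 0.028] [0.739 0.452 0.04 ] [0.493 0.161 0.033]
scene 0.04 0.07 3360 [0.443 0.108 0.04 ] [0.773 0.454 0.07 ] [0.556 0.327 0.047]
scene 0.15 0.165 398 [0.414 0.101 0.15 ] [0.622 0.242 0.165] [0.477 0.123 0.158]
scene 0.165 0.19 775 [0.416 0.101 0.165] [0.624 0.247 0.19 ] [0.499 0.119 0.175]
scene 0.19 0.198 237 [0.424 0.107 0.19 ] [0.621 0.238 0.198] [0.51  0.118 0.195]
scene 0.198 0.21 1280 [0.468 0.109 0.198] [0.627 0.215 0.21 ] [0.519 0.137 0.205]
scene 0.21 0.25 474 [0.477 0.114 0.21 ] [0.614 0.227 0.25 ] [0.551 0.132 0.231]
scene 0.25 0.27 594 [0.547 0.115 0.25 ] [0.604 0.172 0.262] [0.574 0.142 0.257]
side 0.02 0.028 1119 [ 0.422 -0.084  0.02 ] [0.988 0.274 0.028] [0.833 0.079 0.025]
side 0.028 0.04 2118 [ 0.421 -0.084  0.028] [0.985 0.274 0.04 ] [0.551 0.178 0.034]
side 0.04 0.07 2735 [ 0.44  -0.116  0.04 ] [0.978 0.359 0.07 ] [0.507 0.209 0.06 ]
side 0.15 0.165 403 [0.411 0.126 0.15 ] [0.696 0.249 0.165] [0.474 0.191 0.158]
side 0.165 0.19 816 [0.409 0.105 0.165] [0.625 0.25  0.19 ] [0.483 0.184 0.174]
side 0.19 0.198 243 [0.41  0.124 0.19 ] [0.62  0.249 0.198] [0.477 0.175 0.194]
side 0.198 0.21 863 [0.465 0.115 0.198] [0.628 0.222 0.21 ] [0.516 0.158 0.206]
side 0.21 0.25 507 [0.474 0.118 0.21 ] [0.612 0.228 0.25 ] [0.549 0.167 0.231]
side 0.25 0.27 345 [0.546 0.118 0.25 ] [0.603 0.175 0.262] [0.568 0.15  0.258]
```

View pics/crop.png

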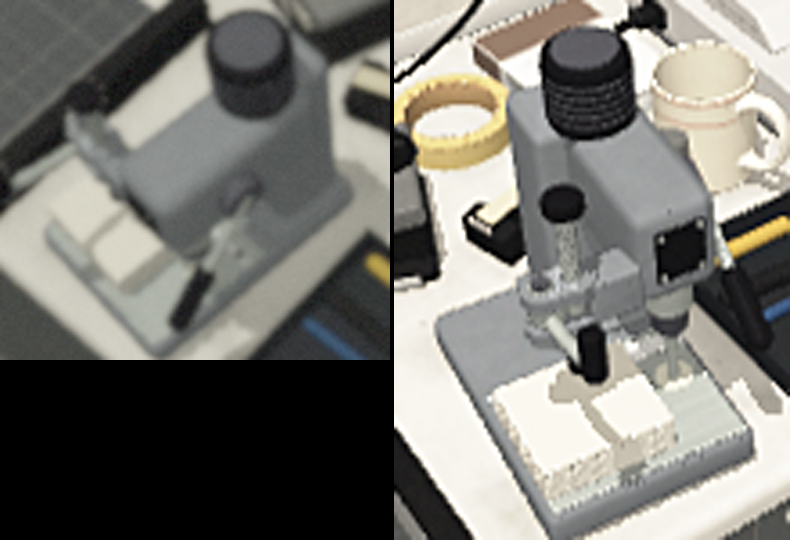

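The crop shows the cap in the side view at about (217,230) and the knob at (225,272). In the scene view the cap is at about (178,174), and the knob is mostly behind the head at about (200,211).

```bash
python3 - <<'E'
import numpy as np,cv2
for n,ws in dict(scene=dict(cap=(165,162,192,186),knob=(190,195,212,222)),side=dict(cap=(208,222,228,240),knob=(216,262,236,284))).items():
    d=np.load(n+'.npz')
    for k,(c0,r0,c1,r1) in ws.items():
        g=d['col'][r0:r1,c0:c1].max(-1); P=d['P'][r0:r1,c0:c1]
        m=(g<60)&(P[...,2]>.14)
        Q=P[m]; print(n,k,m.sum(),Q.min(0).round(3),Q.max(0).round(3),Q.mean(0).round(4))
        t=Q[:,2]>np.percentile(Q[:,2],90)-.004; T=Q[t]
        print('  top',t.sum(),T.min(0).round(3),T.max(0).round(3),T.mean(0).round(4))
# base slab: grey points near z 0.034 -> min area rect, head top rect
A=[];H=[];M=[];S=[]
for n in('scene','side'):
    d=np.load(n+'.npz');P=d['P'].reshape(-1,3);P=P[(P[:,0]>.38)&(P[:,0]<.72)&(P[:,1]>.02)&(P[:,1]<.29)]
    a=P[(abs(P[:,2]-.206)<.002)];h=P[abs(P[:,2]-.259)<.0025];s=P[abs(P[:,2]-.034)<.003]
    for nm,q in(('head',a),('motor',h),('base',s)):
        print(n,nm,len(q),cv2.minAreaRect((q[:,:2]*1000).astype(np.float32)))
    im=np.zeros((320,280),np.uint8)
    zz=P[(P[:,2]>.028)&(P[:,2]<.30)]
    x=((zz[:,0]-.40)*1000).astype(int);y=((zz[:,1]-.02)*1000).astype(int)
    ok=(x>=0)&(x<320)
    im[x[ok],y[ok]]=np.clip(zz[ok,2]*900,0,255)
    A.append(cv2.resize(im[::-1,::-1],None,fx=1.4,fy=1.4,interpolation=0))
cv2.imwrite('pics/top.png',np.hstack(A))
E
```

```text
scene cap 114 [ 0.275 -0.226  0.221] [0.501 0.222 0.923] [0.4851 0.2033 0.2422]
  top 93 [ 0.275 -0.226  0.229] [0.501 0.222 0.923] [0.4842 0.2028 0.2459]
scene knob 26 [0.464 0.134 0.173] [0.468 0.159 0.192] [0.4659 0.1464 0.1831]
  top 8 [0.464 0.134 0.187] [0.468 0.157 0.192] [0.466  0.1466 0.1899]
side cap 109 [0.474 0.188 0.149] [0.58  0.228 0.235] [0.4847 0.2177 0.229 ]
  top 69 [0.474 0.206 0.23 ] [0.498 0.228 0.235] [0.4856 0.2172 0.2322]
side knob 110 [0.409 0.235 0.161] [0.424 0.25  0.197] [0.4144 0.244  0.1821]
  top 33 [0.41  0.235 0.191] [0.424 0.249 0.197] [0.4167 0.2428 0.1939]
scene head 773 ((550.8709106445312, 157.08319091796875), (89.98440551757812, 152.45718383789062), 79.59819030761719)
scene motor 349 ((575.59912109375, 144.42941284179688), (46.24009704589844, 49.982303619384766), 50.04969787597656)
scene base 981 ((575.804931640625, 140.20823669433594), (163.73658752441406, 335.95550537109375), 71.60763549804688)
side head 533 ((544.0214233398438, 155.547119140625), (93.68997192382812, 155.48521423339844), 73.07108306884766)
side motor 214 ((572.1673583984375, 147.61602783203125), (50.3276252746582, 49.53764724731445), 47.35845184326172)
side base 1428 ((573.3538208007812, 187.99905395507812), (145.0887908935547, 291.9674987792969), 84.621337890625)
```

View pics/top.png

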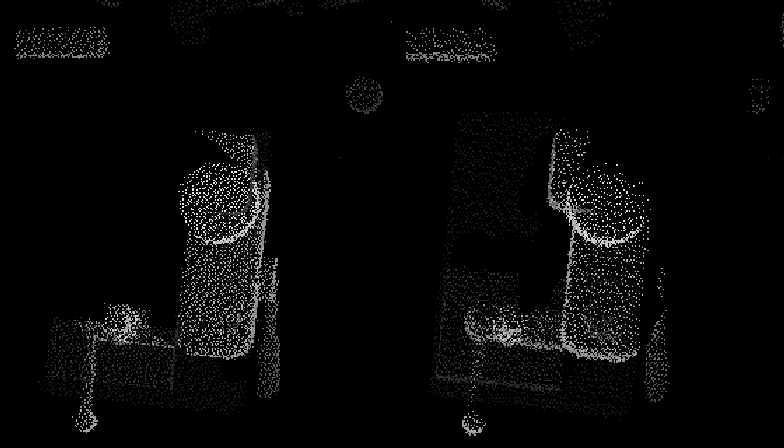

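The top-down plot shows the knob near x .42, y .24, with the arm running back to the bracket and the cap near (.49,.215). The drill is yawed about −6°. Next I'll refine the cap, knob and stack-top positions.

```bash
cat >> h.py <<'E'
def plan(pos,az,wps):
    """wps: (x,y,z[m],az deg,nrows); prints rows in tool axes, mm/deg rounded"""
    p=np.array(pos,float)*1000; a=az
    for x,y,z,ta,n in wps:
        rows=[]
        for i in range(n):
            f=1/(n-i); d=(np.array([x,y,z])*1000-p)*f; sp=round((a-ta)*f,1)
            c,s=np.cos(np.radians(a)),np.sin(np.radians(a))
            tx,ty,tz=round(d[0]*c+d[1]*s,1),round(d[0]*s-d[1]*c,1),round(-d[2],1)
            p=p+[tx*c+ty*s,tx*s-ty*c,-tz]; a-=sp
            rows.append((tx,ty,tz,sp))
        print(rows)
def tcp():
    s=get_state(); M=R.from_quat(s['tcp_rot']).as_matrix(); a=np.degrees(np.arctan2(M[1,0],M[0,0]))
    print('t',s['time'],'pos',s['eef_pos'].round(4),'az',a.round(2),'F',s['contact_force'].round(2),'open',round(s['opening'],3),'q',s['qpos'].round(2)); return s,a
E
python3 - <<'E'
from h import *
for n in('scene','side'):
    d=np.load(n+'.npz');P=d['P'].reshape(-1,3);g=d['col'].reshape(-1,3).max(-1)
    z=d['z'].ravel();P=P[z>0];g=g[z>0]
    for k,lo,hi,(x0,x1,y0,y1) in(('captop',.226,.245,(.46,.512,.19,.24)),('knobtop',.19,.203,(.39,.445,.21,.27)),('knob',.16,.203,(.39,.445,.21,.27)),('stack',.04,.072,(.43,.56,.12,.3))):
        m=(P[:,2]>lo)&(P[:,2]<hi)&(P[:,0]>x0)&(P[:,0]<x1)&(P[:,1]>y0)&(P[:,1]<y1); m&=(g>150) if k=='stack' else (g<90)
        Q=P[m]; c=cv2.minEnclosingCircle((Q[:,:2]*1000).astype(np.float32)) if len(Q) else None
        print(n,k,len(Q),c,Q.mean(0).round(4),np.percentile(Q,[3,50,97],axis=0).round(3).tolist())
s,a=tcp()
plan(s['eef_pos'],a,[(.45,-.3,.27,90,9),(.47,0,.27,150,7),(.42,.242,.27,173,5)])
E
```

```text
scene captop 118 ((489.4311828613281, 213.10623168945312), 12.899150848388672) [0.4889 0.2126 0.2306] [[0.478, 0.203, 0.227], [0.489, 0.212, 0.231], [0.5, 0.224, 0.233]]
scene knobtop 44 ((419.7131042480469, 240.4218292236328), 8.373197555541992) [0.4197 0.2394 0.1928] [[0.413, 0.233, 0.19], [0.42, 0.239, 0.193], [0.427, 0.246, 0.195]]
scene knob 112 ((420.35870361328125, 239.31478881835938), 9.248735427856445) [0.419  0.2368 0.1821] [[0.412, 0.232, 0.162], [0.419, 0.235, 0.185], [0.427, 0.245, 0.195]]
scene stack 741 ((488.0039367675781, 202.3981475830078), 73.58797454833984) [0.4674 0.2168 0.0598] [[0.445, 0.175, 0.047], [0.467, 0.216, 0.061], [0.49, 0.262, 0.064]]
side captop 94 ((487.3715515136719, 216.35629272460938), 13.227245330810547) [0.4856 0.2167 0.2314] [[0.476, 0.206, 0.227], [0.485, 0.217, 0.232], [0.498, 0.227, 0.234]]
side knobtop 37 ((417.6341857910156, 242.16305541992188), 7.630324840545654) [0.4168 0.2427 0.1936] [[0.412, 0.236, 0.19], [0.416, 0.243, 0.194], [0.424, 0.249, 0.196]]
side knob 117 ((416.89892578125, 242.71446228027344), 8.062538146972656) [0.4145 0.24
[... 1212 characters left out ...]
15.4), np.float64(0.0), np.float64(-8.6)), (np.float64(37.4), np.float64(21.2), np.float64(0.0), np.float64(-8.6)), (np.float64(33.8), np.float64(26.6), np.float64(0.0), np.float64(-8.5)), (np.float64(29.4), np.float64(31.2), np.float64(0.0), np.float64(-8.6)), (np.float64(24.5), np.float64(35.3), np.float64(0.0), np.float64(-8.5))]
[(np.float64(32.9), np.float64(36.9), np.float64(0.0), np.float64(-4.6)), (np.float64(29.8), np.float64(39.4), np.float64(0.0), np.float64(-4.6)), (np.float64(26.5), np.float64(41.7), np.float64(0.0), np.float64(-4.6)), (np.float64(23.1), np.float64(43.7), np.float64(0.0), np.float64(-4.6)), (np.float64(19.6), np.float64(45.4), np.float64(0.0), np.float64(-4.6))]
```

Emit:
step_arm(commands=[{"gripper":-1,"x":39,"y":-29,"z":-3,"spin":-8},{"gripper":-1,"x":42,"y":-23,"z":-3,"spin":-8},{"gripper":-1,"x":45,"y":-17,"z":-3,"spin":-8},{"gripper":-1,"x":47,"y":-10,"z":-3,"spin":-8},{"gripper":-1,"x":48,"y":-3,"z":-3,"spin":-8},{"gripper":-1,"x":48,"y":3,"z":-3,"spin":-8},{"gripper":-1,"x":47,"y":10,"z":-3,"spin":-8},{"gripper":-1,"x":45,"y":17,"z":-3,"spin":-8},{"gripper":-1,"x":42,"y":23,"z":-3,"spin":-8},{"gripper":-1}])

```text
invalid input
```

```bash
sed -i 's/rows.append((tx,ty,tz,sp))/rows.append(tuple(float(v) for v in (tx,ty,tz,sp)))/' h.py; python3 - <<'E'
from h import *
s,a=tcp()
plan(s['eef_pos'],a,[(.47,0,.27,148,7),(.4187,.2413,.27,173,6)])
E
```

```text
t 0.1 pos [ 0.189  -0.6474  0.244 ] az 16.26 F [-0.26  0.43  0.54] open 1.002 q [-1.44  0.29  1.58  0.    1.28 -0.15]
[(64.4, -77.5, -3.7, -18.8), (86.0, -52.6, -3.7, -18.8), (98.4, -22.1, -3.7, -18.8), (100.3, 10.7, -3.7, -18.8), (91.4, 42.5, -3.7, -18.8), (72.9, 69.7, -3.7, -18.9), (46.4, 89.6, -3.8, -18.8)]
[(28.6, 29.5, 0.0, -4.2), (26.3, 31.6, 0.0, -4.2), (24.0, 33.4, 0.0, -4.2), (21.4, 35.1, 0.0, -4.1), (18.9, 36.5, 0.0, -4.2), (16.2, 37.8, 0.0, -4.1)]
```

Emit:
step_arm(commands=[{"gripper":-1,"x":39,"y":-29,"z":-3,"spin":-8},{"gripper":-1,"x":42,"y":-23,"z":-3,"spin":-8},{"gripper":-1,"x":45,"y":-17,"z":-3,"spin":-8},{"gripper":-1,"x":47,"y":-10,"z":-3,"spin":-8},{"gripper":-1,"x":48,"y":-3,"z":-3,"spin":-8},{"gripper":-1,"x":48,"y":3,"z":-3,"spin":-8},{"gripper":-1,"x":47,"y":10,"z":-3,"spin":-8},{"gripper":-1,"x":45,"y":17,"z":-3,"spin":-8},{"gripper":-1,"x":42,"y":23,"z":-3,"spin":-8},{"gripper":-1,"x":0,"y":0,"z":0,"spin":0}])

```text
time: 1.1
eef_pos: [0.4561, -0.301, 0.2725]
tcp_rot: [0.715, 0.699, 0.001, -0.0]
contact_force: [-0.4, -0.9, 0.7]
opening: 0.998
finger_force: 0.0
```

```bash
python3 - <<'E'
from h import *
s,a=tcp()
plan(s['eef_pos'],a,[(.47,0,.27,148,7),(.4187,.2413,.27,173,6)])
E
```

```text
t 1.1 pos [ 0.4561 -0.301   0.2725] az 88.75 F [-0.41 -0.87  0.73] open 0.998 q [-0.77 -0.02  1.86  0.    1.3  -0.75]
[(43.0, 1.0, 0.4, -8.5), (42.4, 7.4, 0.3, -8.5), (40.9, 13.6, 0.4, -8.5), (38.4, 19.5, 0.3, -8.4), (35.1, 24.9, 0.4, -8.5), (31.1, 29.8, 0.3, -8.4), (26.4, 34.0, 0.4, -8.5)]
[(28.5, 29.6, -0.0, -4.2), (26.3, 31.6, -0.0, -4.2), (23.9, 33.4, -0.0, -4.1), (21.5, 35.1, -0.0, -4.2), (18.8, 36.5, -0.0, -4.1), (16.2, 37.8, -0.0, -4.2)]
```

Emit:
step_arm(commands=[{"gripper":-1,"x":43,"y":1,"z":0,"spin":-8.5},{"gripper":-1,"x":42,"y":7,"z":0,"spin":-8.5},{"gripper":-1,"x":41,"y":14,"z":0,"spin":-8.5},{"gripper":-1,"x":38,"y":19,"z":0,"spin":-8.5},{"gripper":-1,"x":35,"y":25,"z":0,"spin":-8.5},{"gripper":-1,"x":31,"y":30,"z":0,"spin":-8.5},{"gripper":-1,"x":26,"y":34,"z":0,"spin":-8.5},{"gripper":-1,"x":28,"y":30,"z":0,"spin":-4},{"gripper":-1,"x":26,"y":32,"z":0,"spin":-4},{"gripper":-1,"x":24,"y":33,"z":0,"spin":-4}])

```text
time: 2.1
eef_pos: [0.4457, 0.1162, 0.2719]
tcp_rot: [0.175, 0.985, -0.0, -0.0]
contact_force: [0.1, 0.9, -0.0]
opening: 1.001
finger_force: 0.0
```

```bash
python3 - <<'E'
from h import *
s,a=tcp()
plan(s['eef_pos'],a,[(.4187,.2413,.27,173,4)])
E
```

```text
t 2.1 pos [0.4457 0.1162 0.2719] az 159.83 F [ 0.14  0.92 -0.02] open 1.001 q [ 0.03 -0.23  2.05 -0.    1.32 -1.18]
[(17.1, 27.0, 0.5, -3.3), (15.5, 28.0, 0.5, -3.3), (13.9, 28.8, 0.5, -3.3), (12.3, 29.6, 0.4, -3.3)]
```

Emit:
step_arm(commands=[{"gripper":-1,"x":17,"y":27,"z":0,"spin":-3.3},{"gripper":-1,"x":15.5,"y":28,"z":0,"spin":-3.3},{"gripper":-1,"x":14,"y":29,"z":0,"spin":-3.3},{"gripper":-1,"x":12,"y":29.5,"z":0,"spin":-3.3},{"gripper":-1,"x":0,"y":0,"z":0,"spin":0},{"gripper":-1,"x":0,"y":0,"z":0,"spin":0},{"gripper":-1,"x":0,"y":0,"z":0,"spin":0},{"gripper":-1,"x":0,"y":0,"z":0,"spin":0},{"gripper":-1,"x":0,"y":0,"z":0,"spin":0},{"gripper":-1,"x":0,"y":0,"z":0,"spin":0}])

```text
time: 3.1
eef_pos: [0.42, 0.2399, 0.2724]
tcp_rot: [0.062, 0.998, 0.0, 0.0]
contact_force: [-0.1, -0.1, 0.1]
opening: 1.001
finger_force: 0.0
```

```bash
cat >> h.py <<'E'
def wpix(c,P,s):
    M=R.from_quat(s['tcp_rot']).as_matrix(); q=M.T@(np.array(P)-s['eef_pos'])
    m=np.linalg.inv(np.array(c['mount'])); q=m[:3,:3]@q+m[:3,3]; x,y,z=q[0],-q[1],-q[2]
    r=np.hypot(x,y); t=np.arctan2(r,z)
    return (c['cx']+c['fx']*t*x/r, c['cy']+c['fy']*t*y/r)
E
python3 - <<'E'
from h import *
s,a=tcp(); c=grab('wrist')
for k,P in dict(knobtop=(.4187,.2413,.196),cap=(.488,.2148,.232)).items(): print(k,wpix(c,P,s))
plan(s['eef_pos'],a,[(.4187,.2413,.175,173,8)])
E
ls pics
```

```text
t 3.1 pos [0.42   0.2399 0.2724] az 172.88 F [-0.1  -0.11  0.1 ] open 1.001 q [ 0.31 -0.17  2.   -0.    1.31 -1.14]
knobtop (np.float64(285.30177261180086), np.float64(227.29666877089932))
cap (np.float64(259.1789040384219), np.float64(344.9144158694165))
[(0.2, 0.2, 12.2, -0.0), (0.2, 0.2, 12.2, -0.0), (0.2, 0.1, 12.2, -0.0), (0.2, 0.2, 12.2, -0.0), (0.2, 0.1, 12.1, -0.0), (0.2, 0.2, 12.2, -0.0), (0.1, 0.1, 12.1, -0.1), (0.2, 0.2, 12.2, -0.0)]
crop.png
scene_0.png
side_1.png
top.png
wrist_4.png
```

View pics/wrist_4.png

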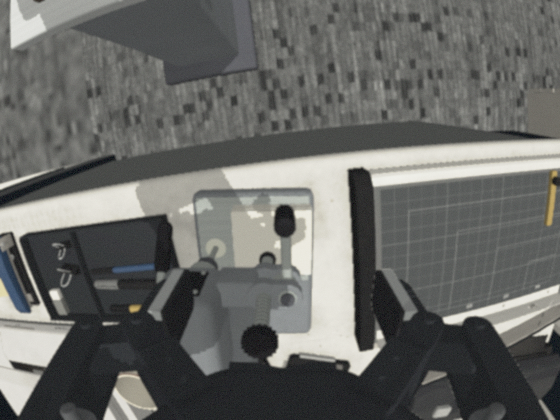

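The wrist view shows the knob at about (285,220), centred between the fingers, with the arm leading to the pivot at (290,293) and the cap at (260,340). All of these agree with the predictions, so I'll descend and grip.

Emit:
step_arm(commands=[{"gripper":-1,"x":1,"y":1,"z":20,"spin":0},{"gripper":-1,"x":0,"y":0,"z":24,"spin":0},{"gripper":-1,"x":0,"y":0,"z":24,"spin":0},{"gripper":-1,"x":0,"y":0,"z":24,"spin":0},{"gripper":0.5,"x":0,"y":0,"z":0,"spin":0},{"gripper":1,"x":0,"y":0,"z":0,"spin":0},{"gripper":1,"x":0,"y":0,"z":0,"spin":0},{"gripper":1,"x":0,"y":0,"z":0,"spin":0},{"gripper":1,"x":0,"y":0,"z":0,"spin":0},{"gripper":1,"x":0,"y":0,"z":0,"spin":0}], force=30)

```text
time: 4.15
eef_pos: [0.4196, 0.2418, 0.1818]
tcp_rot: [0.061, 0.998, 0.0, 0.001]
contact_force: [-1.9, -1.1, 3.8]
opening: 0.176
finger_force: 29.3
```

```bash
python3 - <<'E'
from h import *
s,a=tcp(); print(s['finger_force'])
# arc: pivot = cap + 20 mm drill-left; yaw -7
for yaw in(-6,-7):
    y=np.radians(yaw); piv=np.array([.488,.2148])+.02*np.array([-np.sin(y),np.cos(y)])
    d=s['eef_pos'][:2]-piv; print(yaw,piv,np.linalg.norm(d),'lever',(np.degrees(np.arctan2(d[1],d[0]))-yaw-180)*np.pi/180+1.31)
E
```

```text
t 4.15 pos [0.4196 0.2418 0.1818] az 172.96 F [-1.86 -1.07  3.85] open 0.176 q [ 0.31 -0.08  2.09 -0.    1.12 -1.13]
29.316186904907227
-6 [0.49009057 0.23469044] 0.07087620953697181 lever 1.3148003748559918
-7 [0.49043739 0.23465092] 0.07122523917821323 lever 1.3321873760266987
```

Emit:
step_arm(commands=[{"gripper":1,"x":-0.18,"y":5,"z":0,"spin":4},{"gripper":1,"x":-0.18,"y":5,"z":0,"spin":4},{"gripper":1,"x":-0.18,"y":5,"z":0,"spin":4},{"gripper":1,"x":-0.18,"y":5,"z":0,"spin":4},{"gripper":1,"x":-0.18,"y":5,"z":0,"spin":4},{"gripper":1,"x":-0.18,"y":5,"z":0,"spin":4},{"gripper":1,"x":-0.18,"y":5,"z":0,"spin":4},{"gripper":1,"x":-0.18,"y":5,"z":0,"spin":4},{"gripper":1,"x":-0.18,"y":5,"z":0,"spin":4},{"gripper":1,"x":0,"y":0,"z":0,"spin":0}])

```text
time: 5.15
eef_pos: [0.4376, 0.2833, 0.1818]
tcp_rot: [0.367, 0.93, 0.001, -0.001]
contact_force: [-4.5, 3.6, 6.3]
opening: 0.177
finger_force: 29.9
```

```bash
cat >> h.py <<'E'
def lev(s,yaw=-6.5):
    piv=np.array([.4903,.2347]); d=s['eef_pos'][:2]-piv
    print('r',np.linalg.norm(d).round(4),'lever',((np.degrees(np.arctan2(d[1],d[0]))-yaw-180+540)%360-180)*np.pi/180+1.31, 'az',np.degrees(np.arctan2(d[1],d[0])))
E
python3 -c "
from h import *
s,a=tcp(); lev(s)"
```

```text
t 5.15 pos [0.4376 0.2833 0.1818] az 136.9 F [-4.45  3.6   6.32] open 0.177 q [ 0.38  0.01  2.01  0.    1.12 -0.44]
r 0.0717 lever 0.6788037599107642 az 137.3351193983606
```

Emit:
step_arm(commands=[{"gripper":1,"x":-0.18,"y":5,"z":0,"spin":4},{"gripper":1,"x":-0.18,"y":5,"z":0,"spin":4},{"gripper":1,"x":-0.18,"y":5,"z":0,"spin":4},{"gripper":1,"x":-0.18,"y":5,"z":0,"spin":4},{"gripper":1,"x":-0.18,"y":5,"z":0,"spin":4},{"gripper":1,"x":-0.18,"y":5,"z":0,"spin":4},{"gripper":1,"x":-0.18,"y":5,"z":0,"spin":4},{"gripper":1,"x":-0.18,"y":5,"z":0,"spin":4},{"gripper":1,"x":-0.18,"y":5,"z":0,"spin":4},{"gripper":1,"x":0,"y":0,"z":0,"spin":0}])

```text
time: 6.15
eef_pos: [0.4768, 0.3059, 0.1819]
tcp_rot: [0.637, 0.771, 0.003, -0.002]
contact_force: [-3.4, 7.7, 5.7]
opening: 0.176
finger_force: 29.8
```

```bash
python3 -c "
from h import *
s,a=tcp(); lev(s)"
```

```text
t 6.15 pos [0.4768 0.3059 0.1819] az 100.86 F [-3.39  7.73  5.69] open 0.176 q [0.39 0.11 1.91 0.01 1.12 0.2 ]
r 0.0724 lever 0.04043304307113438 az 100.75917155870884
```

Emit:
step_arm(commands=[{"gripper":0.2,"x":0,"y":0,"z":0,"spin":0},{"gripper":0.2,"x":0,"y":0,"z":0,"spin":0},{"gripper":0.2,"x":0,"y":0,"z":0,"spin":0},{"gripper":0.2,"x":0,"y":0,"z":-10,"spin":0},{"gripper":0.2,"x":0,"y":0,"z":-20,"spin":0},{"gripper":0.2,"x":0,"y":0,"z":-25,"spin":0},{"gripper":1,"x":0,"y":0,"z":-35,"spin":0},{"gripper":1,"x":0,"y":0,"z":0,"spin":0},{"gripper":1,"x":0,"y":0,"z":0,"spin":0},{"gripper":1,"x":0,"y":0,"z":0,"spin":0}])

```text
time: 7.15
eef_pos: [0.4759, 0.3027, 0.2692]
tcp_rot: [0.636, 0.771, -0.001, -0.0]
contact_force: [-0.0, 0.2, -0.5]
opening: -0.002
finger_force: 0.0
```

```bash
python3 -c "
from h import *
s,a=tcp(); c=grab('wrist');c=grab('side')
np.savez('side2.npz',P=pts(c),col=c['color'],z=c['z_map'])
print(*[ [float(round(v,1)) for v in wpix(read_camera('wrist'),p,s)] for p in((.488,.2148,.232),(.4768,.3059,.196))])
plan(s['eef_pos'],a,[(.488,.2148,.272,101,5)])"; ls pics
```

```text
t 7.15 pos [0.4759 0.3027 0.2692] az 100.95 F [-0.    0.19 -0.46] open -0.002 q [ 0.39  0.03  1.83 -0.    1.29  0.2 ]
[276.1, 365.7] [285.3, 225.5]
[(-17.7, -1.0, -0.6, -0.0), (-17.7, -1.0, -0.5, -0.0), (-17.7, -1.0, -0.6, -0.0), (-17.8, -0.9, -0.5, -0.0), (-17.7, -1.0, -0.6, -0.0)]
crop.png
scene_0.png
side_1.png
side_6.png
top.png
wrist_4.png
wrist_5.png
```

View pics/wrist_5.png

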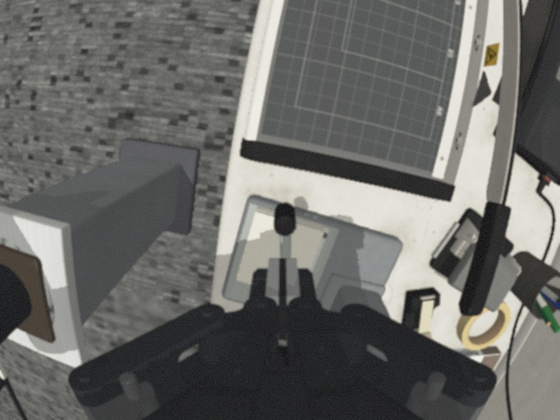

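Emit:
step_arm(commands=[{"gripper":1,"x":-17.7,"y":-1,"z":0,"spin":0},{"gripper":1,"x":-17.7,"y":-1,"z":0,"spin":0},{"gripper":1,"x":-17.7,"y":-1,"z":0,"spin":0},{"gripper":1,"x":-17.7,"y":-1,"z":0,"spin":0},{"gripper":1,"x":-17.7,"y":-1,"z":0,"spin":0},{"gripper":1,"x":0,"y":0,"z":0,"spin":0},{"gripper":1,"x":0,"y":0,"z":0,"spin":0},{"gripper":1,"x":0,"y":0,"z":0,"spin":0},{"gripper":1,"x":0,"y":0,"z":0,"spin":0},{"gripper":1,"x":0,"y":0,"z":0,"spin":0}])

```text
time: 8.35
eef_pos: [0.4882, 0.2159, 0.2702]
tcp_rot: [0.636, 0.772, -0.0, -0.0]
contact_force: [-1.0, 0.6, 0.3]
opening: 0.002
finger_force: 0.0
```

```bash
python3 -c "
from h import *
s,a=tcp()"
```

```text
t 8.35 pos [0.4882 0.2159 0.2702] az 101.02 F [-1.    0.59  0.29] open 0.002 q [ 0.23 -0.05  1.9   0.    1.29  0.03]
```

The wrist view shows the knob at (285,220), out to the left, so the lever is open. Now I'll lower onto the cap.

Emit:
step_arm(commands=[{"gripper":1,"x":0,"y":0,"z":4,"spin":0},{"gripper":1,"x":0,"y":0,"z":4,"spin":0},{"gripper":1,"x":0,"y":0,"z":4,"spin":0},{"gripper":1,"x":0,"y":0,"z":4,"spin":0},{"gripper":1,"x":0,"y":0,"z":3,"spin":0},{"gripper":1,"x":0,"y":0,"z":3,"spin":0},{"gripper":1,"x":0,"y":0,"z":3,"spin":0},{"gripper":1,"x":0,"y":0,"z":2,"spin":0},{"gripper":1,"x":0,"y":0,"z":2,"spin":0},{"gripper":1,"x":0,"y":0,"z":2,"spin":0}])

```text
time: 9.35
eef_pos: [0.4885, 0.2153, 0.2395]
tcp_rot: [0.636, 0.771, 0.0, 0.0]
contact_force: [0.4, -0.2, 2.3]
opening: -0.002
finger_force: 0.8
```

```bash
python3 -c "
from h import *
s,a=tcp()"
```

```text
t 9.35 pos [0.4885 0.2153 0.2395] az 100.96 F [ 0.36 -0.24  2.27] open -0.002 q [ 0.22 -0.02  1.93 -0.    1.23  0.03]
```

Emit:
step_arm(commands=[{"gripper":1,"x":0,"y":0,"z":2,"spin":0},{"gripper":1,"x":0,"y":0,"z":2,"spin":0},{"gripper":1,"x":0,"y":0,"z":2,"spin":0},{"gripper":1,"x":0,"y":0,"z":2,"spin":0},{"gripper":1,"x":0,"y":0,"z":2,"spin":0},{"gripper":1,"x":0,"y":0,"z":2,"spin":0},{"gripper":1,"x":0,"y":0,"z":1.5,"spin":0},{"gripper":1,"x":0,"y":0,"z":1,"spin":0},{"gripper":1,"x":0,"y":0,"z":0.5,"spin":0},{"gripper":1,"x":0,"y":0,"z":0,"spin":0}])

```text
time: 10.35
eef_pos: [0.4883, 0.2153, 0.2242]
tcp_rot: [0.636, 0.771, -0.0, -0.0]
contact_force: [0.1, 0.4, -0.1]
opening: -0.0
finger_force: 0.3
```

```bash
python3 -c "
from h import *
s,a=tcp(); c=read_camera('side'); P=pts(c)
z=c['z_map']; g=c['color'].max(-1)
m=(z>0)&(P[...,0]>.44)&(P[...,0]<.5)&(P[...,1]>.19)&(P[...,1]<.26)&(g>150)&(P[...,2]>.045)&(P[...,2]<.075)
print(m.sum(),np.percentile(P[m][:,2],[10,25,50,75,90]))"
```

```text
t 10.35 pos [0.4883 0.2153 0.2242] az 100.96 F [ 0.07  0.42 -0.06] open -0.0 q [ 0.22 -0.01  1.94  0.    1.21  0.03]
661 [0.0529352  0.06013855 0.06157336 0.06262843 0.06365936]
```

Emit:
step_arm(commands=[{"gripper":1,"x":0,"y":0,"z":0.5,"spin":0},{"gripper":1,"x":0,"y":0,"z":0.5,"spin":0},{"gripper":1,"x":0,"y":0,"z":0.5,"spin":0},{"gripper":1,"x":0,"y":0,"z":0.5,"spin":0},{"gripper":1,"x":0,"y":0,"z":0.5,"spin":0},{"gripper":1,"x":0,"y":0,"z":0.5,"spin":0},{"gripper":1,"x":0,"y":0,"z":0.5,"spin":0},{"gripper":1,"x":0,"y":0,"z":0.5,"spin":0},{"gripper":1,"x":0,"y":0,"z":0.5,"spin":0},{"gripper":1,"x":0,"y":0,"z":0.5,"spin":0}])

```text
time: 11.4
eef_pos: [0.4883, 0.2152, 0.2192]
tcp_rot: [0.636, 0.771, -0.0, -0.0]
contact_force: [-1.4, 0.3, 1.3]
opening: -0.0
finger_force: 0.6
```

Each call now goes 1 mm.

Emit:
step_arm(commands=[{"gripper":1,"x":0,"y":0,"z":0.1,"spin":0},{"gripper":1,"x":0,"y":0,"z":0.1,"spin":0},{"gripper":1,"x":0,"y":0,"z":0.1,"spin":0},{"gripper":1,"x":0,"y":0,"z":0.1,"spin":0},{"gripper":1,"x":0,"y":0,"z":0.1,"spin":0},{"gripper":1,"x":0,"y":0,"z":0.1,"spin":0},{"gripper":1,"x":0,"y":0,"z":0.1,"spin":0},{"gripper":1,"x":0,"y":0,"z":0.1,"spin":0},{"gripper":1,"x":0,"y":0,"z":0.1,"spin":0},{"gripper":1,"x":0,"y":0,"z":0.1,"spin":0}])

```text
time: 12.4
eef_pos: [0.4884, 0.2153, 0.2183]
tcp_rot: [0.636, 0.771, -0.0, -0.0]
contact_force: [-1.0, -0.1, 1.0]
opening: -0.001
finger_force: 0.6
```

```bash
python3 -c "
from h import *
s,a=tcp()"
```

```text
t 12.4 pos [0.4884 0.2153 0.2183] az 100.96 F [-0.98 -0.06  1.01] open -0.001 q [ 0.22 -0.    1.95 -0.    1.19  0.03]
```

Emit:
step_arm(commands=[{"gripper":1,"x":0,"y":0,"z":0.1,"spin":0},{"gripper":1,"x":0,"y":0,"z":0.1,"spin":0},{"gripper":1,"x":0,"y":0,"z":0.1,"spin":0},{"gripper":1,"x":0,"y":0,"z":0.1,"spin":0},{"gripper":1,"x":0,"y":0,"z":0.1,"spin":0},{"gripper":1,"x":0,"y":0,"z":0.1,"spin":0},{"gripper":1,"x":0,"y":0,"z":0.1,"spin":0},{"gripper":1,"x":0,"y":0,"z":0.1,"spin":0},{"gripper":1,"x":0,"y":0,"z":0.1,"spin":0},{"gripper":1,"x":0,"y":0,"z":0.1,"spin":0}])

```text
time: 13.4
eef_pos: [0.4884, 0.2153, 0.2173]
tcp_rot: [0.636, 0.771, 0.0, 0.0]
contact_force: [-1.1, 0.7, 1.4]
opening: -0.004
finger_force: 0.6
```

Emit:
step_arm(commands=[{"gripper":1,"x":0,"y":0,"z":0.1,"spin":0},{"gripper":1,"x":0,"y":0,"z":0.1,"spin":0},{"gripper":1,"x":0,"y":0,"z":0.1,"spin":0},{"gripper":1,"x":0,"y":0,"z":0.1,"spin":0},{"gripper":1,"x":0,"y":0,"z":0.1,"spin":0},{"gripper":1,"x":0,"y":0,"z":0.1,"spin":0},{"gripper":1,"x":0,"y":0,"z":0.1,"spin":0},{"gripper":1,"x":0,"y":0,"z":0.1,"spin":0},{"gripper":1,"x":0,"y":0,"z":0.1,"spin":0},{"gripper":1,"x":0,"y":0,"z":0.1,"spin":0}])

```text
time: 14.4
eef_pos: [0.4884, 0.2153, 0.2163]
tcp_rot: [0.636, 0.771, 0.0, 0.0]
contact_force: [-0.2, 0.8, 2.4]
opening: -0.005
finger_force: 0.6
```

Emit:
step_arm(commands=[{"gripper":1,"x":0,"y":0,"z":0.1,"spin":0},{"gripper":1,"x":0,"y":0,"z":0.1,"spin":0},{"gripper":1,"x":0,"y":0,"z":0.1,"spin":0},{"gripper":1,"x":0,"y":0,"z":0.1,"spin":0},{"gripper":1,"x":0,"y":0,"z":0.1,"spin":0},{"gripper":1,"x":0,"y":0,"z":0,"spin":0},{"gripper":1,"x":0,"y":0,"z":0,"spin":0},{"gripper":1,"x":0,"y":0,"z":0,"spin":0},{"gripper":1,"x":0,"y":0,"z":0,"spin":0},{"gripper":1,"x":0,"y":0,"z":0,"spin":0}])

```text
time: 15.4
eef_pos: [0.4884, 0.2153, 0.2158]
tcp_rot: [0.636, 0.771, 0.0, 0.0]
contact_force: [-0.5, 0.3, 0.4]
opening: -0.003
finger_force: 0.4
```

Emit:
step_arm(commands=[{"gripper":1,"x":0,"y":0,"z":0.1,"spin":0},{"gripper":1,"x":0,"y":0,"z":0.1,"spin":0},{"gripper":1,"x":0,"y":0,"z":0.1,"spin":0},{"gripper":1,"x":0,"y":0,"z":0.1,"spin":0},{"gripper":1,"x":0,"y":0,"z":0.1,"spin":0},{"gripper":1,"x":0,"y":0,"z":0.1,"spin":0},{"gripper":1,"x":0,"y":0,"z":0.1,"spin":0},{"gripper":1,"x":0,"y":0,"z":0.1,"spin":0},{"gripper":1,"x":0,"y":0,"z":0,"spin":0},{"gripper":1,"x":0,"y":0,"z":0,"spin":0}])

```text
time: 16.4
eef_pos: [0.4884, 0.2153, 0.2152]
tcp_rot: [0.636, 0.771, 0.0, 0.0]
contact_force: [-1.4, -0.6, 3.0]
opening: 0.0
finger_force: 1.6
```

```bash
python3 -c "
from h import *
for i in range(6):
    s=get_state(); print(s['contact_force'][2].round(2),s['finger_force'],s['eef_pos'][2].round(5)); read_camera('wrist')"
```

```text
3.02 1.6319949366152287 0.21524
3.8 1.6845477931201458 0.21525
3.1 1.7323796823620796 0.21522
3.74 1.7773495987057686 0.21527
2.81 1.8205790966749191 0.21523
3.98 1.863066852092743 0.21523
```

Emit:
step_arm(commands=[{"gripper":1,"x":0,"y":0,"z":0.1,"spin":0},{"gripper":1,"x":0,"y":0,"z":0.1,"spin":0},{"gripper":1,"x":0,"y":0,"z":0,"spin":0},{"gripper":1,"x":0,"y":0,"z":0,"spin":0},{"gripper":1,"x":0,"y":0,"z":0,"spin":0},{"gripper":1,"x":0,"y":0,"z":0,"spin":0},{"gripper":1,"x":0,"y":0,"z":0,"spin":0},{"gripper":1,"x":0,"y":0,"z":0,"spin":0},{"gripper":1,"x":0,"y":0,"z":0,"spin":0},{"gripper":1,"x":0,"y":0,"z":0,"spin":0}])

```text
time: 17.7
eef_pos: [0.4885, 0.2153, 0.2151]
tcp_rot: [0.636, 0.771, 0.0, 0.0]
contact_force: [-2.2, -0.1, 5.4]
opening: -0.001
finger_force: 2.6
```

```bash
python3 -c "
from h import *
for i in range(4):
    s=get_state(); print(s['contact_force'][2].round(2),s['finger_force'],s['eef_pos'][2].round(5)); read_camera('wrist')"
```

```text
5.39 2.562527060508728 0.21507
4.33 2.5620396807789803 0.21504
5.08 2.5619089230895042 0.21507
5.2 2.562147192656994 0.21506
```

Contact is confirmed: the force rises from 3.4 N to 5 N for 0.2 mm. Next I'll lift and go back to the knob.

Emit:
step_arm(commands=[{"gripper":1,"x":0,"y":0,"z":-2,"spin":0},{"gripper":1,"x":0,"y":0,"z":-13,"spin":0},{"gripper":1,"x":0,"y":0,"z":-20,"spin":0},{"gripper":0.2,"x":0,"y":0,"z":-20,"spin":0},{"gripper":0.2,"x":20,"y":1,"z":0,"spin":0},{"gripper":0.2,"x":25,"y":1.5,"z":0,"spin":0},{"gripper":0.2,"x":25,"y":1.5,"z":0,"spin":0},{"gripper":0.2,"x":21,"y":1.5,"z":0,"spin":0},{"gripper":0.2,"x":0,"y":0,"z":0,"spin":0},{"gripper":0.2,"x":0,"y":0,"z":0,"spin":0}])

```text
time: 18.9
eef_pos: [0.4764, 0.3057, 0.2698]
tcp_rot: [0.636, 0.772, -0.0, 0.0]
contact_force: [0.1, -0.2, -0.6]
opening: 0.404
finger_force: 0.0
```

```bash
python3 -c "
from h import *
s,a=tcp(); lev(s); c=read_camera('side'); P=pts(c); z=c['z_map']; g=c['color'].max(-1)
for k,(lo,hi,x0,x1,y0,y1) in dict(knob=(.185,.203,.45,.5,.28,.33),cap=(.19,.24,.46,.515,.19,.24)).items():
    Q=P[(z>0)&(g<90)&(P[...,2]>lo)&(P[...,2]<hi)&(P[...,0]>x0)&(P[...,0]<x1)&(P[...,1]>y0)&(P[...,1]<y1)]
    print(k,len(Q),np.percentile(Q,[5,50,95],axis=0).round(4).tolist() if len(Q) else 0)
plan(s['eef_pos'],a,[(.4768,.3059,.18,101,5)])"
```

```text
t 18.9 pos [0.4764 0.3057 0.2698] az 101.02 F [ 0.06 -0.19 -0.57] open 0.404 q [ 0.39  0.03  1.82 -0.    1.29  0.2 ]
r 0.0723 lever 0.04598902919787573 az 101.07750611480432
knob 49 [[0.4674, 0.3012, 0.1864], [0.4709, 0.3075, 0.1928], [0.4784, 0.3129, 0.1953]]
cap 114 [[0.4763, 0.2065, 0.1916], [0.4835, 0.2178, 0.2002], [0.4961, 0.2276, 0.2028]]
[(0.0, 0.1, 18.0, 0.0), (0.0, 0.1, 18.0, 0.0), (0.1, 0.1, 17.9, 0.0), (0.0, 0.1, 18.0, 0.0), (0.1, 0.0, 17.9, 0.0)]
```

Emit:
step_arm(commands=[{"gripper":0.2,"x":0,"y":0,"z":18,"spin":0},{"gripper":0.2,"x":0,"y":0,"z":18,"spin":0},{"gripper":0.2,"x":0,"y":0,"z":18,"spin":0},{"gripper":0.2,"x":0,"y":0,"z":18,"spin":0},{"gripper":0.2,"x":0,"y":0,"z":15,"spin":0},{"gripper":0.2,"x":0,"y":0,"z":0,"spin":0},{"gripper":1,"x":0,"y":0,"z":0,"spin":0},{"gripper":1,"x":0,"y":0,"z":0,"spin":0},{"gripper":1,"x":0,"y":0,"z":0,"spin":0},{"gripper":1,"x":0,"y":0,"z":0,"spin":0}], force=30)

```text
time: 19.95
eef_pos: [0.477, 0.3055, 0.1836]
tcp_rot: [0.636, 0.771, 0.0, 0.001]
contact_force: [-0.3, -1.0, -0.5]
opening: 0.172
finger_force: 29.5
```

```bash
python3 -c "
from h import *
s,a=tcp(); lev(s)"
```

```text
t 19.95 pos [0.477  0.3055 0.1836] az 100.97 F [-0.35 -1.03 -0.49] open 0.172 q [ 0.39  0.11  1.9  -0.    1.13  0.2 ]
r 0.0721 lever 0.038494242130475476 az 100.64808644749309
```

Emit:
step_arm(commands=[{"gripper":1,"x":-0.18,"y":-5,"z":0,"spin":-4},{"gripper":1,"x":-0.18,"y":-5,"z":0,"spin":-4},{"gripper":1,"x":-0.18,"y":-5,"z":0,"spin":-4},{"gripper":1,"x":-0.18,"y":-5,"z":0,"spin":-4},{"gripper":1,"x":-0.18,"y":-5,"z":0,"spin":-4},{"gripper":1,"x":-0.18,"y":-5,"z":0,"spin":-4},{"gripper":1,"x":-0.18,"y":-5,"z":0,"spin":-4},{"gripper":1,"x":-0.18,"y":-5,"z":0,"spin":-4},{"gripper":1,"x":-0.18,"y":-5,"z":0,"spin":-4},{"gripper":1,"x":0,"y":0,"z":0,"spin":0}])

```text
time: 20.95
eef_pos: [0.4384, 0.2834, 0.1836]
tcp_rot: [0.367, 0.93, -0.0, 0.001]
contact_force: [2.0, -3.7, -1.0]
opening: 0.174
finger_force: 29.6
```

```bash
python3 -c "
from h import *
s,a=tcp(); lev(s)"
```

```text
t 20.95 pos [0.4384 0.2834 0.1836] az 136.97 F [ 2.05 -3.74 -1.02] open 0.174 q [ 0.38  0.01  2.01 -0.    1.13 -0.44]
r 0.0712 lever 0.6701413014208896 az 136.83879708668346
```

Emit:
step_arm(commands=[{"gripper":1,"x":-0.18,"y":-5,"z":0,"spin":-4},{"gripper":1,"x":-0.18,"y":-5,"z":0,"spin":-4},{"gripper":1,"x":-0.18,"y":-5,"z":0,"spin":-4},{"gripper":1,"x":-0.18,"y":-5,"z":0,"spin":-4},{"gripper":1,"x":-0.18,"y":-5,"z":0,"spin":-4},{"gripper":1,"x":-0.18,"y":-5,"z":0,"spin":-4},{"gripper":1,"x":-0.18,"y":-5,"z":0,"spin":-4},{"gripper":1,"x":-0.18,"y":-5,"z":0,"spin":-4},{"gripper":1,"x":-0.18,"y":-5,"z":0,"spin":-4},{"gripper":1,"x":0,"y":0,"z":0,"spin":0}])

```text
time: 21.95
eef_pos: [0.4203, 0.2438, 0.1836]
tcp_rot: [0.062, 0.998, 0.0, 0.002]
contact_force: [3.9, -3.4, -2.0]
opening: 0.176
finger_force: 29.7
```

```bash
python3 -c "
from h import *
s,a=tcp(); lev(s)"
```

```text
t 21.95 pos [0.4203 0.2438 0.1836] az 172.85 F [ 3.95 -3.37 -2.04] open 0.176 q [ 0.32 -0.08  2.09 -0.    1.13 -1.13]
r 0.0706 lever 1.2946192269763583 az 172.61874662009663
```

Emit:
step_arm(commands=[{"gripper":1,"x":0,"y":-0.8,"z":0,"spin":-0.6},{"gripper":1,"x":0,"y":-0.8,"z":0,"spin":-0.6},{"gripper":1,"x":0,"y":-0.8,"z":0,"spin":-0.6},{"gripper":1,"x":0,"y":-0.4,"z":0,"spin":0},{"gripper":1,"x":0,"y":0,"z":0,"spin":0},{"gripper":1,"x":0,"y":0,"z":0,"spin":0},{"gripper":1,"x":0,"y":0,"z":0,"spin":0},{"gripper":1,"x":0,"y":0,"z":0,"spin":0},{"gripper":1,"x":0,"y":0,"z":0,"spin":0},{"gripper":1,"x":0,"y":0,"z":0,"spin":0}])

```text
time: 22.95
eef_pos: [0.4201, 0.2418, 0.1836]
tcp_rot: [0.047, 0.999, 0.001, 0.002]
contact_force: [5.6, -1.1, -1.9]
opening: 0.173
finger_force: 29.7
```

```bash
python3 -c "
from h import *
s,a=tcp(); lev(s)"
```

```text
t 22.95 pos [0.4201 0.2418 0.1836] az 174.64 F [ 5.56 -1.1  -1.85] open 0.173 q [ 0.31 -0.08  2.09  0.    1.13 -1.16]
r 0.0706 lever 1.3222327759134582 az 174.20088643157044
```

Emit:
step_arm(commands=[{"gripper":1,"x":0.8,"y":0,"z":0,"spin":0},{"gripper":1,"x":0,"y":0,"z":0,"spin":0},{"gripper":0.2,"x":0,"y":0,"z":0,"spin":0},{"gripper":0.2,"x":0,"y":0,"z":0,"spin":0},{"gripper":0.2,"x":0,"y":0,"z":0,"spin":0},{"gripper":0.2,"x":0,"y":0,"z":-10,"spin":0},{"gripper":0.2,"x":0,"y":0,"z":-25,"spin":0},{"gripper":0.2,"x":0,"y":0,"z":-30,"spin":0},{"gripper":0.2,"x":0,"y":0,"z":-25,"spin":0},{"gripper":0.2,"x":0,"y":0,"z":0,"spin":0}])

```text
time: 23.95
eef_pos: [0.4198, 0.2422, 0.2783]
tcp_rot: [0.046, 0.999, 0.002, 0.004]
contact_force: [0.0, 0.2, 1.3]
opening: 0.402
finger_force: 0.0
```

```bash
python3 -c "
from h import *
s,a=tcp(); c=grab('side'); P=pts(c); z=c['z_map']; g=c['color'].max(-1)
for k,(lo,hi,x0,x1,y0,y1) in dict(knob=(.19,.203,.39,.445,.21,.27),cap=(.19,.24,.46,.515,.19,.24)).items():
    Q=P[(z>0)&(g<90)&(P[...,2]>lo)&(P[...,2]<hi)&(P[...,0]>x0)&(P[...,0]<x1)&(P[...,1]>y0)&(P[...,1]<y1)]
    print(k,len(Q),cv2.minEnclosingCircle((Q[:,:2]*1000).astype(np.float32)),np.percentile(Q,[5,50,95],axis=0).round(4).tolist())
i=cv2.imread('pics/side_7.png')[175:325,170:280]; cv2.imwrite('pics/fin.png',cv2.resize(i,None,fx=3.6,fy=3.6,interpolation=2))"
```

```text
t 23.95 pos [0.4198 0.2422 0.2783] az 174.76 F [0.05 0.15 1.34] open 0.402 q [ 0.31 -0.18  2.    0.    1.31 -1.17]
knob 38 ((418.410888671875, 243.04713439941406), 8.156425476074219) [[0.411, 0.2374, 0.1904], [0.4178, 0.2431, 0.1937], [0.4235, 0.2486, 0.1955]]
cap 92 ((486.7021789550781, 215.7691650390625), 12.453746795654297) [[0.4754, 0.2065, 0.1923], [0.4824, 0.2156, 0.2005], [0.495, 0.2253, 0.203]]
```

View pics/fin.png

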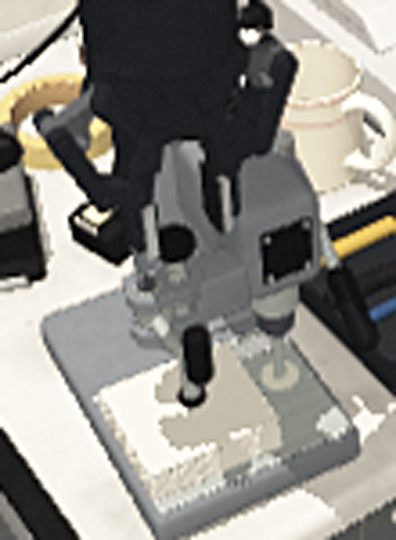

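The final view shows the lever pointing to the front, with its knob at (197,350) in the crop, back where it started. The rod's foot rests on the stack at (190,395), the cap has stayed at its lowered height, and the gripper is clear above.

```bash
python3 -c "
from plant import *
print(sign_off())"
```

```text
the job is handed in; nothing more can be done
None
```

I set the depth stop and handed the job in at about 24 s: the rod's foot rests on the top sheet (about 5 N pressed at most), the clamp lever is back home at about 1.31 rad, and the gripper is clear.

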